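Turn the recipe leaf

ROBOT

A 6-joint arm with a two-finger parallel gripper is mounted at the origin on the work surface. World frame = base frame: x ahead of the robot, y to its left, z up, the work surface at z = 0. Lengths are in m, angles in rad, forces in N, time in s.
With the tool pointing down it reaches from about 0.35 to 0.975 m from the base axis. Payload 17.4 kg.
Tool frame: the origin (TCP) lies between the finger pads; the fingertips stand 8 mm ahead of it and the grasp point (between the pads) lies 11 mm behind it (robot.tip_extent is the distance from the TCP to the fingertips, in m); z points along the fingers, y is the direction in which the jaws open and shut (so a half turn about z gives the same grasp; the last joint's range is limited). The gripper opens to 85 mm and grips with 20 to 120 N. Pads are 22 mm wide; open, the fingers measure 114 mm over their backs; the gripper's body (76 mm by 85 mm) begins 54 mm behind the grasp point. The pads swing forward as they close: fully open they stand 13 mm farther back than shut.
Start: joints at [1.146, 0.116, 1.442, -0, 1.584, -0.038], TCP at [0.255, 0.625, 0.239] pointing down, gripper open.
Joint ranges: [-2.83, 2.83], [-0.83, 2.19], [0.07, 2.5], [-1.14, 4.28], [0.01, 3], [-2.97, 2.97]. Speed limits (rad/s): [1.89, 1.89, 2.22, 3.14, 3.14, 3.14].

INTERFACE

Orientations are given as a unit quaternion [x, y, z, w].
In Python, from rig import monitor, read_camera, robot gives the robot as it stands. The module is installed in compiled form; this text tells all that it offers.
- The arm moves only by the shell command python3 -m pendant 'ROWS' [FORCE]. ROWS is JSON, a list of rows, each an object of numbers: "x", "y", "z": the shift along the tool's x, y, z in mm; "wx", "wy", "wz": the turn, a rotation vector about the tool's x, y, z in degrees; "jaw": the finger opening in mm, from 0 to 85.4. In form: [{"x": .., "y": .., "z": .., "wx": .., "wy": .., "wz": .., "jaw": ..}, ...]. A call has 1 to 12 rows; each row is the pose to reach, as a shift and turn from the pose measured when the call began, along the tool's axes at that moment; what a row does not reach only later rows make up. A row lasts 1/12 s, in which the tool goes at most 41.7 mm and 7.16 degrees, less where a joint would pass 70% of its speed; a pose out of reach is approached as far as the arm can. A call with a gripper value outside its range is refused whole. The fingers move at their own pace and stop on an object; FORCE is the grip in N (left out, the last holds). Time passes only in rows, so rows that repeat a pose let the fingers close. It gives the time, the measured TCP pose, the force and the opening at its end, in the units of the state.
- monitor.read_state(): the state, without advancing time (a new reading comes with each control period).
- read_camera(name): name is "scene" or "side" or "wrist"; returns a dict with "frame" (480x640x3 uint8, red, green, blue), "range_z" (480x640 float32, m along the optical axis (not along the pixel's ray), 0 where there is no reading), "mtx" (3x3 intrinsics, pixels), "k1" (the pictures are not rectified: a ray, as slopes to the right and down, at radius r is drawn at 1 + k1 r^2 times it, then the intrinsics apply), "extrinsics" (4x4, takes a point from camera to world coordinates); the wrist camera has in their place "tool_from_camera" (4x4, takes a point from camera to tool coordinates, whose origin is the TCP and whose axes are the flange's). Camera axes: x right, y down, z forward; pixel columns grow to the right and rows downward; lengths in m; the calibration is good to about 2 mm. A picture is of the moment at which its call begins: read the wrist's pose just before it.
- robot.hand_in(): hands the job in, once; it reports no verdict.
The state is a dict: "time": time; "qpos": joint angles; "qd": joint speeds; "joint_torque": joint torques, N m; "position": TCP position; "ee_rot": TCP orientation; "wrist_force": force on the tool from outside, world axes, zero at the start; "ft_torque": the same for the moment, N m; "gripper_width": finger opening in m.
Only numpy, scipy, OpenCV 4.12 (cv2) and the standard library are available. Lean on these libraries where they do the work, as an engineer would, in place of code of your own. Each camera call takes 0.05 s, during which the arm holds its last target.

TASK

First push the steel can opener off the open recipe folder with the fingertips, so that it lies flat on the tablecloth beside it, no part of it resting on the folder. Then push the stiff orange-rimmed leaf that stands half up over the wire spine and press it down flat on the other side, the one the opener was lying on. Only push and press, and gently: do not pinch or pick up the opener or the leaf, and leave the other kitchen things where they are.

Things in the scene. Friction and masses are not known exactly. Their poses are not given: they have to be found in the camera images.
- folder: Blue recipe folder lying open on the table and fixed to it: 220 mm along its x (the spine), 344 mm along its y, its paper stacks' tops 7 mm above the table (the blue covers' tops 3 mm, a 7 mm rim of cover at the y edges, 10 mm at the x edges). Origin: under the middle of the spine, on the table. Its x axis runs along the spine, roughly away from the robot; its +y side is the left one, its z is up. Five small wire rings on the spine, tops 18 mm above the table.
- leaf_hinge (a point): Middle of the spine on the leaf's hinge axis, 10 mm above the table; the axis runs along the folder's x. Its own axes are the folder's.
- leaf (a joint): Angle of the leaf about the spine, rad: 0 = flat on the folder's -y (right) side, about 1.57 = upright, 3.14 = flat on the +y (left) side (rigid end stop). Starts between 0.9 and 1.2. The hinge is stiff: the leaf stays at whatever angle it is left, and takes about 1 to 1.5 N at the free edge to turn.
- leaf_edge (a point): Middle of the leaf's free edge, 150 mm from the hinge axis. The leaf is a rigid rectangle with an orange rim, 200 mm along the spine, reaching from 8 mm to 150 mm from the hinge axis, 4 mm thick, mass 0.1 kg; the side that faces down-right at the start has a green panel with a red disc, the other a white panel with grey bars.
- opener: Loose steel can opener, mass about 0.15 to 0.3 kg, lying flat on the folder's left (+y) paper stack, roughly along the spine. 165 mm along its x (from -88 to +78 mm), 46 to 50 mm along its y; handles and head 16 mm tall; an upright turning knob on the head (44 mm along y, 14 mm along x, centred 50 mm along +x) reaches 38 mm. Origin: on its underside near the middle, close to its centre of mass; z up. It slides when pushed from the side with a fingertip.
- jar: Empty glass jar, 76 mm wide, 115 mm tall; origin at the centre of its underside. Leave alone.
- bowl: White ceramic bowl, 130 mm wide, 60 mm tall; origin at the centre of its underside. Leave alone.
- tin: Closed food tin with a red band, 74 mm wide, 100 mm tall; origin at the centre of its underside. Leave alone.
- mug: Blue mug, 80 mm wide, 90 mm tall, handle to its +y; origin at the centre of its underside. Leave alone.
- sieve: Green plastic sieve, 156 mm wide, 60 mm tall, with a flat handle that reaches to 205 mm along its -x; origin under the centre of the round part. Leave alone.
- rolling_pin: Wooden rolling pin, 410 mm along its x, 52 mm thick; origin under its middle. Leave alone.
- salt_pot: Small yellow salt pot, 42 mm wide, 62 mm tall, standing near the folder's right corner on the robot's side; origin at the centre of its underside. Leave alone.

How it is judged:
By the outcome, as a careful person would: the job done as asked, in the order asked, and still so for the second after the job is handed in, with the robot touching nothing.
It also fails if it takes over 64 s, if anything falls off the work surface, if the arm or the gripper's body presses on something with over 40 N, if the wrist force passes 120 N, or if a joint passes its speed limit or range.

## Working session

There is one attempt and no reset: what is moved stays moved. The work goes in short steps, Python scripts to look and compute and a shell command to move; the robot and the scene stay as the last step left them, time stands still between calls to the robot, and variables do not carry over. Pictures are saved under pics/ and viewed, and the job is handed in when it is done.

```bash
mkdir -p pics; ls
cat > h.py <<'E'
import numpy as np, cv2
from rig import monitor, read_camera, robot
from scipy.spatial.transform import Rotation as R
def shot(n,f):
    s=monitor.read_state(); c=read_camera(n)
    cv2.imwrite('pics/'+f+'.png',c['frame'][:,:,::-1])
    if n=='wrist':
        T=np.eye(4);T[:3,:3]=R.from_quat(s['ee_rot']).as_matrix();T[:3,3]=s['position']
        c['E']=T@c['tool_from_camera']
    else: c['E']=c['extrinsics']
    np.savez('pics/'+f+'.npz',**{k:v for k,v in c.items()})
    return c
def cloud(c):
    m=np.array(c['mtx']);h,w=c['range_z'].shape
    u,v=np.meshgrid(np.arange(w),np.arange(h))
    k=float(c['k1'])
    p=cv2.undistortPoints(np.stack([u,v],-1).reshape(-1,1,2).astype(np.float64),m,np.array([k,0,0,0.])).reshape(h,w,2)
    z=c['range_z'].astype(float)
    P=np.stack([p[...,0]*z,p[...,1]*z,z],-1)
    return P@c['E'][:3,:3].T+c['E'][:3,3]
def load(f): return dict(np.load('pics/'+f+'.npz'))
E
python3 - <<'E'
from h import *
print(monitor.read_state())
for n in ['scene','side','wrist']:
    c=shot(n,n+'0'); print(n,np.round(c['E'],3).tolist(),c['k1'],np.array(c['mtx']).tolist())
E
```

```text
pics
{'time': 0.0, 'qpos': array([ 1.14620468e+00,  1.16487511e-01,  1.44226639e+00,  7.36396858e-06,
        1.58398734e+00, -3.78013205e-02]), 'qd': array([-0.00085497, -0.00103002,  0.00085853, -0.0004765 ,  0.00118881,
        0.00011346]), 'joint_torque': array([ 1.19780900e-03, -7.31989717e+01, -6.32485628e+01, -4.06164668e-05,
        6.31255927e-03,  4.66772860e-05]), 'position': array([0.25455582, 0.62496888, 0.23856044]), 'ee_rot': array([ 1.92191785e-01,  9.81357217e-01, -5.58170252e-04, -1.35178839e-04]), 'wrist_force': array([-0.65980494, -0.11976226, -0.04854882]), 'ft_torque': array([-0.03008525, -0.05418177, -0.02399008]), 'gripper_width': 0.08512903274244517}
scene [[-0.321, 0.685, -0.654, 1.485], [0.947, 0.233, -0.221, 0.321], [0.001, -0.691, -0.723, 1.083], [0.0, 0.0, 0.0, 1.0]] -0.136152479981783 [[516.7071599694815, 0.0, 321.35241723070516], [0.0, 516.7071599694815, 236.50293481240342], [0.0, 0.0, 1.0]]
side [[0.984, -0.093, 0.153, 0.392], [-0.179, -0.557, 0.811, -1.042], [0.009, -0.825, -0.565, 0.759], [0.0, 0.0, 0.0, 1.0]] -0.09943461558137966 [[437.7246332845707, 0.0, 316.44285588308503], [0.0, 437.7246332845707, 243.60064511529774], [0.0, 0.0, 1.0]]
wrist [[0.378, 0.889, 0.259, 0.189], [0.926, -0.363, -0.106, 0.654], [-0.001, 0.28, -0.96, 0.373], [0.0, 0.0, 0.0, 1.0]] -0.039686060340405116 [[355.2118359860328, 0.0, 317.1808158586573], [0.0, 355.2118359860328, 244.49258334316215], [0.0, 0.0, 1.0]]
```

View pics/scene0.png

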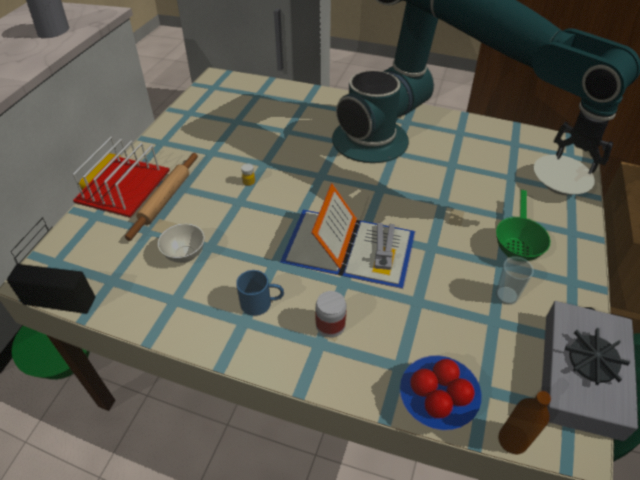

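View pics/side0.png

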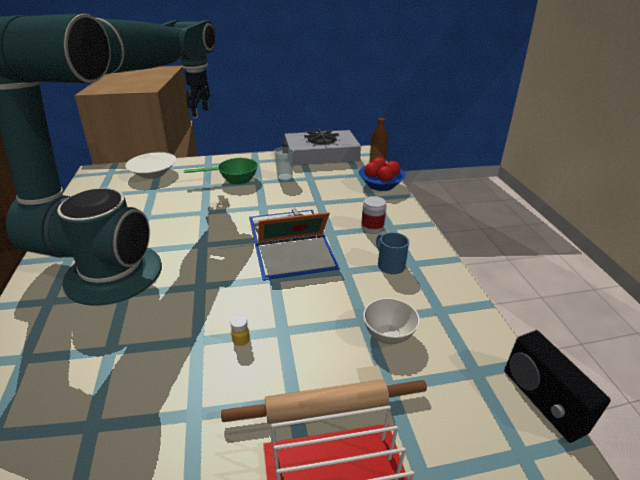

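View pics/wrist0.png

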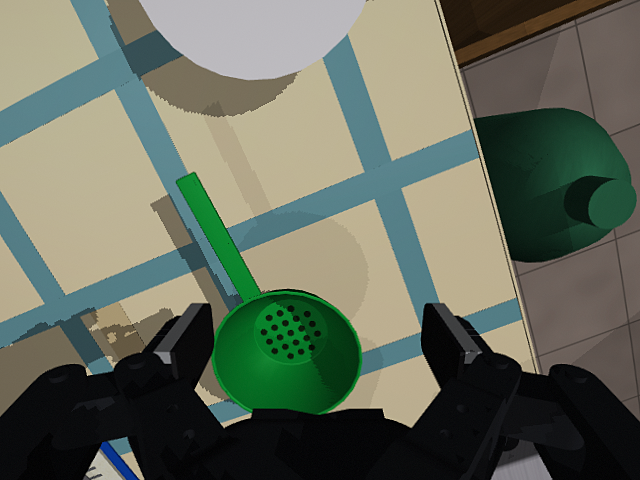

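The scene view shows the folder around (350,250), the leaf up at (335,230), the opener at (383,245), the sieve at (522,238) and the jar at (513,280). I'll zoom in next.

Run:
```python
from h import *
c=load('scene0');f=c['frame'][170:300,270:430,::-1]
im=cv2.resize(f,None,fx=5,fy=5,interpolation=cv2.INTER_CUBIC)[:600]
for i in range(0,160,20): cv2.putText(im,str(270+i),(i*5,10),0,.4,(0,0,255),1)
for i in range(0,120,20): cv2.putText(im,str(170+i),(0,i*5+10),0,.4,(0,0,255),1)
cv2.imwrite('pics/crop0.png',im)
P=cloud(c)
for n,(u,v) in dict(foldcornNL=(414,229),fcFL=(404,286),fcNR=(302,212),fcFR=(283,262),leafA=(331,184),leafB=(355,216),leafC=(314,232),leafD=(345,266),salt=(249,170),jar=(513,280),sieve=(522,238),mug=(255,290),tin=(331,305)).items():
    print(n,np.round(P[v,u],3))
```

```text
foldcornNL [0.399 0.241 0.011]
fcFL [0.609 0.258 0.003]
fcNR [ 0.429 -0.097  0.003]
fcFR [ 0.636 -0.077  0.005]
leafA [ 0.432 -0.006  0.141]
leafB [0.423 0.067 0.031]
leafC [0.615 0.008 0.131]
leafD [0.592 0.088 0.002]
salt [ 0.363 -0.297  0.064]
jar [0.587 0.519 0.103]
sieve [0.333 0.551 0.013]
mug [ 0.756 -0.108  0.013]
tin [0.797 0.113 0.099]
```

View pics/crop0.png

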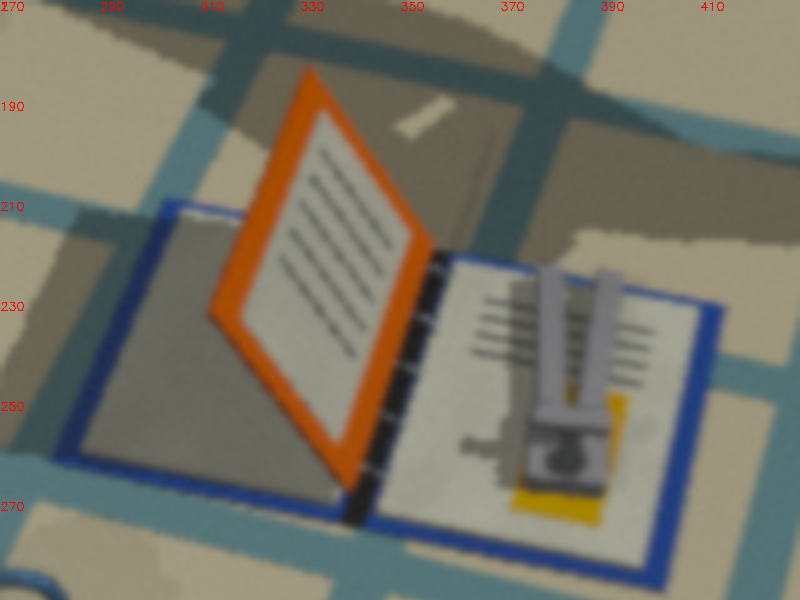

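Folder corners in the crop: (723,308), (663,590), (165,200) and (60,460). The opener's head faces away from the robot and its handles face toward it. Next I'll fit the poses.

```bash
cat >> h.py <<'E'
def ray(c,u,v,z):
    m=np.array(c['mtx']);p=cv2.undistortPoints(np.array([[[u,v]]],float),m,np.array([float(c['k1']),0,0,0.]))[0,0]
    d=c['E'][:3,:3]@np.array([p[0],p[1],1]);o=c['E'][:3,3]
    return o+d*(z-o[2])/d[2]
def F2W(F,p): # folder frame (x,y,yaw)
    cs,sn=np.cos(F[2]),np.sin(F[2]);p=np.asarray(p,float)
    return np.stack([F[0]+cs*p[...,0]-sn*p[...,1],F[1]+sn*p[...,0]+cs*p[...,1]],-1)
def W2F(F,p):
    cs,sn=np.cos(F[2]),np.sin(F[2]);q=np.asarray(p,float)[...,:2]-np.array(F[:2])
    return np.stack([cs*q[...,0]+sn*q[...,1],-sn*q[...,0]+cs*q[...,1]],-1)
E
python3 - <<'E'
from h import *
from scipy.optimize import least_squares
c=load('scene0')
px=[(414.6,231.6),(402.6,288),(303,210),(282,262)]
W=np.array([ray(c,u,v,.003)[:2] for u,v in px]);print(np.round(W,4))
L=np.array([(-.11,.172),(.11,.172),(-.11,-.172),(.11,-.172)])
r=least_squares(lambda F:(F2W(F,L)-W).ravel(),[.52,.08,0]);F=r.x;print('F',F,np.round(r.fun,4))
np.save('F.npy',F)
P=cloud(c);f=W2F(F,P);z=P[...,2]
# folder check plane z
m=(abs(f[...,0])<.09)&(f[...,1]>.03)&(f[...,1]<.15)&(z<.012);print('stack z',np.median(z[m]))
# opener
m=(abs(f[...,0])<.14)&(f[...,1]>.03)&(f[...,1]<.17)&(z>.016)&(z<.06)
hp=np.c_[f[m],z[m]];print(len(hp),hp.min(0),hp.max(0))
x,y,_=np.array([0,0,0])
q=hp[:,:2].astype(np.float32);rect=cv2.minAreaRect(q);print(rect)
for lo in np.arange(-.13,.13,.02):
    s=hp[(hp[:,0]>=lo)&(hp[:,0]<lo+.02)]
    if len(s):print(round(lo,3),len(s),np.round([s[:,1].min(),s[:,1].max(),s[:,2].max()],3))
# leaf
m=(abs(f[...,0])<.12)&(f[...,1]<.02)&(f[...,1]>-.15)&(z>.02)
q=np.c_[f[m],z[m]]
A=q[:,1:]-[0,.010];ang=np.arctan2(A[:,1],-A[:,0]);print('leaf ang',np.median(ang),len(q),q[:,0].min(),q[:,0].max(),np.hypot(*A.T).max())
E
```

```text
[[ 0.401   0.2438]
 [ 0.6173  0.2559]
 [ 0.4203 -0.0972]
 [ 0.6351 -0.0803]]
F [0.51840298 0.08056139 0.05835654] [-0.0024  0.0021  0.0009  0.0028 -0.0016 -0.0004  0.0032 -0.0044]
stack z 0.008688953600591853
625 [-0.10144767  0.05218785  0.01603067] [0.06936504 0.12726782 0.04959908]
((-0.01434672623872757, 0.08546467870473862), (0.1711384505033493, 0.06682583689689636), 6.917759418487549)
-0.11 23 [0.061 0.109 0.029]
-0.09 58 [0.059 0.111 0.03 ]
-0.07 61 [0.064 0.113 0.03 ]
-0.05 60 [0.067 0.114 0.029]
-0.03 72 [0.052 0.116 0.029]
-0.01 68 [0.076 0.117 0.03 ]
0.01 12 [0.077 0.124 0.044]
0.03 165 [0.08  0.125 0.05 ]
0.05 106 [0.082 0.127 0.035]
leaf ang 1.0153505587259435 2050 -0.10479256833018927 0.10475212230769435 0.1554778401025245
```

```bash
cat >> h.py <<'E'
F=np.load('F.npy') if __import__('os').path.exists('F.npy') else None
def goto(fx,fy,z,yawoff=0):
    s=monitor.read_state();T=R.from_quat(s['ee_rot'])
    p=np.array([*F2W(F,[fx,fy]),z]);d=T.inv().apply(p-s['position'])*1000
    a=F[2]+yawoff
    y=np.array([np.cos(a),np.sin(a),0]);zz=np.array([0,0,-1.]);x=np.cross(y,zz)
    G=R.from_matrix(np.stack([x,y,zz],1));w=(T.inv()*G).as_rotvec(degrees=True)
    print('d',np.round(d,1),'w',np.round(w,1))
def st():
    s=monitor.read_state();print('t',round(s['time'],2),'F',np.round(W2F(F,s['position']),4),'z',round(s['position'][2],4),'f',np.round(s['wrist_force'],1),'w',round(s['gripper_width'],4),'q',np.round(s['qpos'],2))
E
python3 - <<'E'
from h import *
print(robot.tip_extent,[a for a in dir(robot) if a[0]!='_'])
goto(-.013,.03,.25)
c=load('scene0')
for n,u,v,z in [('salt',249,183,0),('bowl',181,250,0),('mug',255,305,0),('tin',331,330,0)]: print(n,ray(c,u,v,z))
E
```

```text
0.008 ['MotionError', 'hand_in', 'tip_extent']
d [-425.1 -383.3  -10.9] w [-0.   0.  64.5]
salt [ 0.35405229 -0.3074569   0.        ]
bowl [ 0.68463444 -0.37183303  0.        ]
mug [ 0.79199206 -0.09329613  0.        ]
tin [0.80118403 0.11604741 0.        ]
```

```bash
python3 -m pendant '[{"x":-425,"y":-383,"z":-11,"wz":64.5},{"x":-425,"y":-383,"z":-11,"wz":64.5},{"x":-425,"y":-383,"z":-11,"wz":64.5},{"x":-425,"y":-383,"z":-11,"wz":64.5},{"x":-425,"y":-383,"z":-11,"wz":64.5},{"x":-425,"y":-383,"z":-11,"wz":64.5},{"x":-425,"y":-383,"z":-11,"wz":64.5},{"x":-425,"y":-383,"z":-11,"wz":64.5},{"x":-425,"y":-383,"z":-11,"wz":64.5},{"x":-425,"y":-383,"z":-11,"wz":64.5},{"x":-425,"y":-383,"z":-11,"wz":64.5},{"x":-425,"y":-383,"z":-11,"wz":64.5}]'
python3 - <<'E'
from h import *
st();goto(-.013,.03,.25)
E
```

```text
t 0.15 F [-0.2316  0.5589] z 0.2388 f [-0.4 -0.6  0.8] w 0.0858 q [ 1.15  0.12  1.44  0.    1.58 -0.04]
d [-425.1 -383.3  -10.9] w [-0.   0.  64.5]invalid input
```

```bash
python3 -m pendant '[{"x":-425,"y":-383,"z":-11,"wx":0,"wy":0,"wz":64.5,"jaw":85},{"x":-425,"y":-383,"z":-11,"wx":0,"wy":0,"wz":64.5,"jaw":85},{"x":-425,"y":-383,"z":-11,"wx":0,"wy":0,"wz":64.5,"jaw":85},{"x":-425,"y":-383,"z":-11,"wx":0,"wy":0,"wz":64.5,"jaw":85},{"x":-425,"y":-383,"z":-11,"wx":0,"wy":0,"wz":64.5,"jaw":85},{"x":-425,"y":-383,"z":-11,"wx":0,"wy":0,"wz":64.5,"jaw":85},{"x":-425,"y":-383,"z":-11,"wx":0,"wy":0,"wz":64.5,"jaw":85},{"x":-425,"y":-383,"z":-11,"wx":0,"wy":0,"wz":64.5,"jaw":85},{"x":-425,"y":-383,"z":-11,"wx":0,"wy":0,"wz":64.5,"jaw":85},{"x":-425,"y":-383,"z":-11,"wx":0,"wy":0,"wz":64.5,"jaw":85},{"x":-425,"y":-383,"z":-11,"wx":0,"wy":0,"wz":64.5,"jaw":85},{"x":-425,"y":-383,"z":-11,"wx":0,"wy":0,"wz":64.5,"jaw":85}]'
python3 - <<'E'
from h import *
st();goto(-.013,.03,.25)
E
```

```text
time: 1.15
position: [0.4725, 0.1731, 0.2488]
ee_rot: [0.686, 0.727, -0.0, 0.0]
wrist_force: [0.5, 0.7, 0.9]
gripper_width: 0.0853
t 1.15 F [-0.0404  0.095 ] z 0.2488 f [0.5 0.7 0.9] w 0.0853 q [ 0.3  -0.27  1.79 -0.    1.62  0.24]
d [-65.   27.4  -1.2] w [-0.  0. -0.]
```

```bash
python3 -m pendant '[{"x":-30,"y":20,"z":0,"wx":0,"wy":0,"wz":0,"jaw":85},{"x":-65,"y":27,"z":0,"wx":0,"wy":0,"wz":0,"jaw":85},{"x":-65,"y":27,"z":0,"wx":0,"wy":0,"wz":0,"jaw":85},{"x":-65,"y":27,"z":0,"wx":0,"wy":0,"wz":0,"jaw":85}]'
python3 - <<'E'
from h import *
st();c=shot('wrist','w1');shot('scene','s1')
P=cloud(c);f=W2F(F,P);z=P[...,2]
m=(abs(f[...,0])<.14)&(f[...,1]>.03)&(f[...,1]<.17)&(z>.016)&(z<.06)
hp=np.c_[f[m],z[m]]
for lo in np.arange(-.13,.13,.02):
    s=hp[(hp[:,0]>=lo)&(hp[:,0]<lo+.02)]
    if len(s):print(round(lo,3),len(s),np.round([s[:,0].min(),s[:,0].max(),s[:,1].min(),s[:,1].max(),s[:,2].max()],3))
E
```

```text
time: 1.48
position: [0.5036, 0.1082, 0.2486]
ee_rot: [0.687, 0.726, -0.0, 0.0]
wrist_force: [0.1, 0.6, -0.8]
gripper_width: 0.0848
t 1.48 F [-0.0132  0.0285] z 0.2486 f [ 0.1  0.6 -0.8] w 0.0848 q [ 0.16 -0.24  1.77 -0.    1.62  0.11]
-0.11 304 [-0.102 -0.09   0.059  0.109  0.025]
-0.09 697 [-0.09  -0.07   0.06   0.11   0.026]
-0.07 708 [-0.07  -0.05   0.064  0.112  0.025]
-0.05 702 [-0.05  -0.03   0.067  0.114  0.025]
-0.03 719 [-0.03  -0.01   0.071  0.115  0.025]
-0.01 725 [-0.009  0.01   0.075  0.12   0.025]
0.01 1046 [0.01  0.03  0.076 0.123 0.046]
0.03 931 [0.03  0.05  0.078 0.126 0.047]
0.05 624 [0.05  0.065 0.081 0.128 0.028]
```

View pics/w1.png

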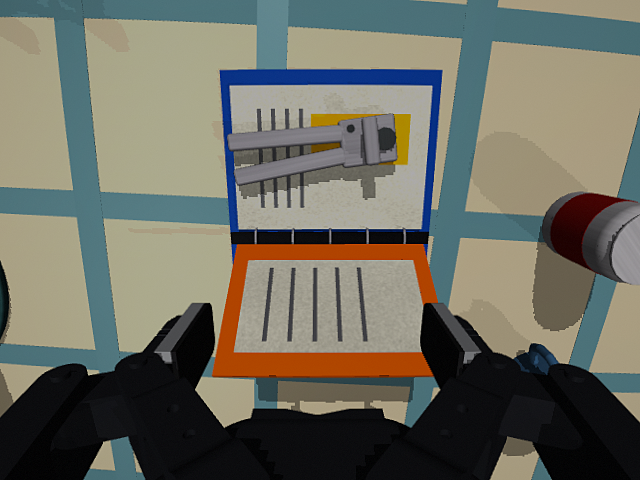

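View pics/s1.png

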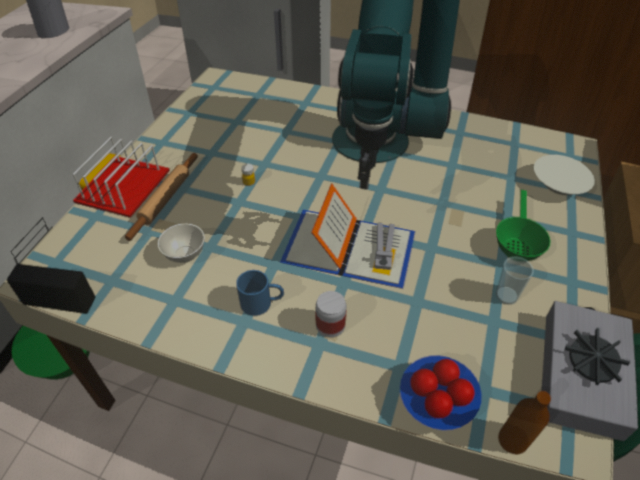

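The opener lies at folder x −0.102..0.065, with its right edge at y 0.059 to 0.08. Next I descend between the spine and the opener, with the jaws opened along the spine.

```bash
python3 -m pendant '[{"x":5,"y":0,"z":40,"wx":0,"wy":0,"wz":0,"jaw":85},{"x":11,"y":0,"z":80,"wx":0,"wy":0,"wz":0,"jaw":85},{"x":11,"y":0,"z":120,"wx":0,"wy":0,"wz":0,"jaw":85},{"x":11,"y":0,"z":150,"wx":0,"wy":0,"wz":0,"jaw":85},{"x":11,"y":0,"z":180,"wx":0,"wy":0,"wz":0,"jaw":85},{"x":11,"y":0,"z":200,"wx":0,"wy":0,"wz":0,"jaw":85},{"x":11,"y":0,"z":212,"wx":0,"wy":0,"wz":0,"jaw":85},{"x":11,"y":0,"z":218,"wx":0,"wy":0,"wz":0,"jaw":85},{"x":11,"y":0,"z":218,"wx":0,"wy":0,"wz":0,"jaw":85}]'
python3 - <<'E'
from h import *
st();c=shot('side','d2');c=shot('wrist','w2')
E
```

```text
time: 2.33
position: [0.502, 0.1216, 0.0302]
ee_rot: [0.686, 0.728, -0.001, -0.0]
wrist_force: [-0.0, -0.3, 0.9]
gripper_width: 0.0849
t 2.33 F [-0.014   0.0419] z 0.0302 f [-0.  -0.3  0.9] w 0.0849 q [ 0.19 -0.09  2.   -0.    1.23  0.13]
```

View pics/w2.png

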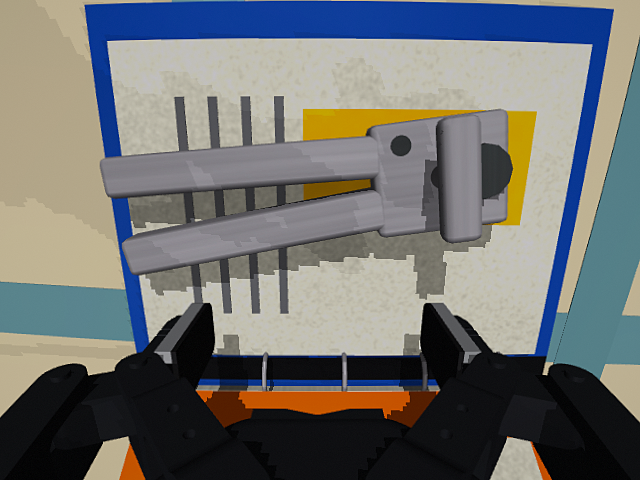

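The fingers stand in the gap, with their shadows still apart from the tips. I'll lower slowly to touch the paper.

```bash
python3 -m pendant '[{"x":0,"y":0,"z":3,"wx":0,"wy":0,"wz":0,"jaw":85},{"x":0,"y":0,"z":6,"wx":0,"wy":0,"wz":0,"jaw":85},{"x":0,"y":0,"z":9,"wx":0,"wy":0,"wz":0,"jaw":85},{"x":0,"y":0,"z":12,"wx":0,"wy":0,"wz":0,"jaw":85}]'
python3 - <<'E'
from h import *
c=shot('wrist','w3');P=cloud(c);print(np.round(P[[300,305,310],[430,432,435]],3));
E
```

```text
time: 2.77
position: [0.5031, 0.1215, 0.0201]
ee_rot: [0.686, 0.728, 0.001, 0.001]
wrist_force: [0.0, 0.2, 0.3]
gripper_width: 0.085
[[0.554 0.128 0.008]
 [0.546 0.136 0.03 ]
 [0.547 0.136 0.034]]
```

View pics/w3.png

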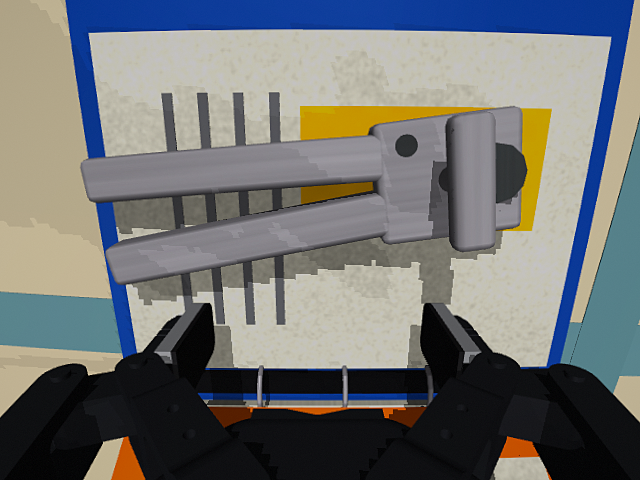

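```bash
python3 -m pendant '[{"x":0,"y":0,"z":3,"wx":0,"wy":0,"wz":0,"jaw":85},{"x":0,"y":0,"z":6,"wx":0,"wy":0,"wz":0,"jaw":85},{"x":0,"y":0,"z":9,"wx":0,"wy":0,"wz":0,"jaw":85},{"x":0,"y":0,"z":12,"wx":0,"wy":0,"wz":0,"jaw":85},{"x":0,"y":0,"z":14,"wx":0,"wy":0,"wz":0,"jaw":85},{"x":0,"y":0,"z":14,"wx":0,"wy":0,"wz":0,"jaw":85}]'
python3 - <<'E'
from h import *
c=shot('wrist','w4');P=cloud(c);print(np.round(P[[298,302,305,310],[427,430,432,435]],3));st()
E
```

```text
time: 3.32
position: [0.5025, 0.1213, 0.0047]
ee_rot: [0.686, 0.727, -0.0, 0.0]
wrist_force: [-0.0, -0.2, 0.6]
gripper_width: 0.0851
[[0.546 0.135 0.007]
 [0.548 0.133 0.006]
 [0.546 0.137 0.016]
 [0.546 0.136 0.019]]
t 3.37 F [-0.0134  0.0416] z 0.005 f [0.3 0.4 0.4] w 0.0852 q [ 0.19 -0.06  2.02 -0.    1.18  0.13]
```

View pics/w4.png

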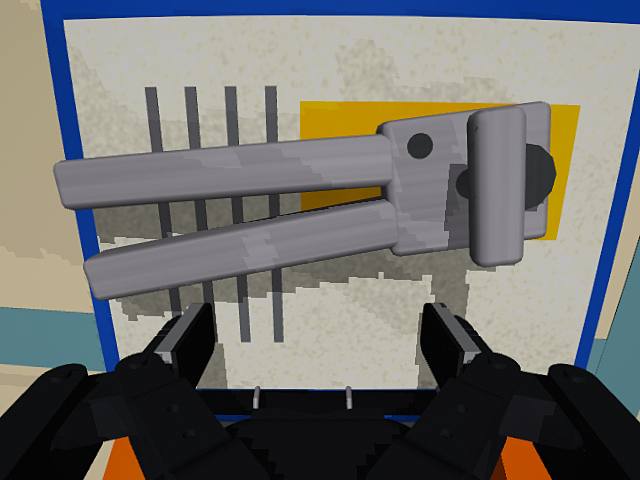

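The tips are about 3 mm above the paper and nothing is touching. Next I push left slowly.

```bash
python3 -m pendant '[{"x":4,"y":0,"z":0,"wx":0,"wy":0,"wz":0,"jaw":85},{"x":8,"y":0,"z":0,"wx":0,"wy":0,"wz":0,"jaw":85},{"x":12,"y":0,"z":0,"wx":0,"wy":0,"wz":0,"jaw":85},{"x":16,"y":0,"z":0,"wx":0,"wy":0,"wz":0,"jaw":85},{"x":20,"y":0,"z":0,"wx":0,"wy":0,"wz":0,"jaw":85},{"x":24,"y":0,"z":0,"wx":0,"wy":0,"wz":0,"jaw":85},{"x":28,"y":0,"z":0,"wx":0,"wy":0,"wz":0,"jaw":85},{"x":32,"y":0,"z":0,"wx":0,"wy":0,"wz":0,"jaw":85},{"x":36,"y":0,"z":0,"wx":0,"wy":0,"wz":0,"jaw":85},{"x":40,"y":0,"z":0,"wx":0,"wy":0,"wz":0,"jaw":85},{"x":44,"y":0,"z":0,"wx":0,"wy":0,"wz":0,"jaw":85},{"x":48,"y":0,"z":0,"wx":0,"wy":0,"wz":0,"jaw":85}]'
python3 - <<'E'
from h import *
c=shot('wrist','w5');st()
E
```

```text
time: 4.37
position: [0.4999, 0.1696, 0.0051]
ee_rot: [0.686, 0.727, 0.0, 0.0]
wrist_force: [1.0, -1.4, 2.0]
gripper_width: 0.0852
t 4.42 F [-0.0134  0.0905] z 0.0051 f [-0.4 -0.2  0.2] w 0.0852 q [ 0.28 -0.03  1.99 -0.    1.18  0.22]
```

View pics/w5.png

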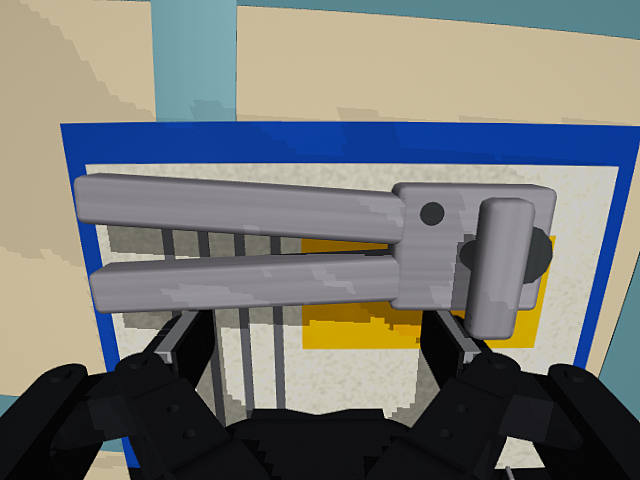

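The opener is now square to the fingers and sliding well. I'll keep going.

```bash
python3 -m pendant '[{"x":4,"y":0,"z":0,"wx":0,"wy":0,"wz":0,"jaw":85},{"x":8,"y":0,"z":0,"wx":0,"wy":0,"wz":0,"jaw":85},{"x":12,"y":0,"z":0,"wx":0,"wy":0,"wz":0,"jaw":85},{"x":16,"y":0,"z":0,"wx":0,"wy":0,"wz":0,"jaw":85},{"x":20,"y":0,"z":0,"wx":0,"wy":0,"wz":0,"jaw":85},{"x":24,"y":0,"z":0,"wx":0,"wy":0,"wz":0,"jaw":85},{"x":28,"y":0,"z":0,"wx":0,"wy":0,"wz":0,"jaw":85},{"x":32,"y":0,"z":0,"wx":0,"wy":0,"wz":0,"jaw":85},{"x":36,"y":0,"z":0,"wx":0,"wy":0,"wz":0,"jaw":85},{"x":40,"y":0,"z":0,"wx":0,"wy":0,"wz":0,"jaw":85},{"x":44,"y":0,"z":0,"wx":0,"wy":0,"wz":0,"jaw":85},{"x":48,"y":0,"z":0,"wx":0,"wy":0,"wz":0,"jaw":85}]'
python3 - <<'E'
from h import *
c=shot('wrist','w6');st()
E
```

```text
time: 5.42
position: [0.4968, 0.2185, 0.0049]
ee_rot: [0.686, 0.728, 0.0, 0.0]
wrist_force: [-0.6, -0.9, -1.2]
gripper_width: 0.0852
t 5.47 F [-0.0135  0.1395] z 0.005 f [-1.3 -0.  -0.8] w 0.0853 q [ 0.37 -0.    1.96  0.    1.18  0.31]
```

View pics/w6.png

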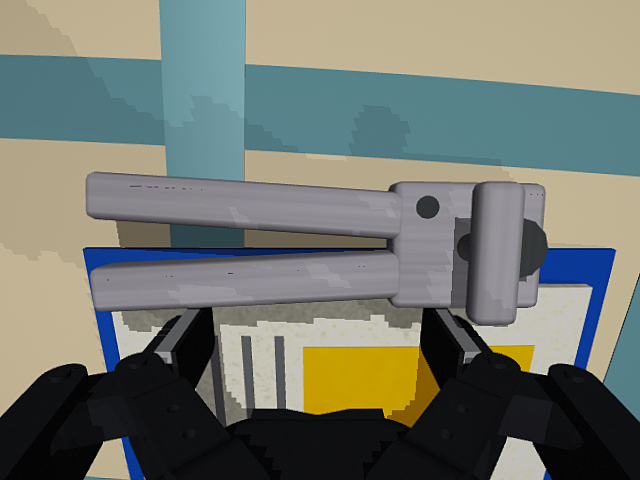

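```bash
python3 -m pendant '[{"x":4,"y":0,"z":0,"wx":0,"wy":0,"wz":0,"jaw":85},{"x":8,"y":0,"z":0,"wx":0,"wy":0,"wz":0,"jaw":85},{"x":12,"y":0,"z":0,"wx":0,"wy":0,"wz":0,"jaw":85},{"x":16,"y":0,"z":0,"wx":0,"wy":0,"wz":0,"jaw":85},{"x":20,"y":0,"z":0,"wx":0,"wy":0,"wz":0,"jaw":85},{"x":24,"y":0,"z":0,"wx":0,"wy":0,"wz":0,"jaw":85},{"x":28,"y":0,"z":0,"wx":0,"wy":0,"wz":0,"jaw":85},{"x":32,"y":0,"z":0,"wx":0,"wy":0,"wz":0,"jaw":85},{"x":36,"y":0,"z":0,"wx":0,"wy":0,"wz":0,"jaw":85},{"x":40,"y":0,"z":0,"wx":0,"wy":0,"wz":0,"jaw":85},{"x":44,"y":0,"z":0,"wx":0,"wy":0,"wz":0,"jaw":85},{"x":48,"y":0,"z":0,"wx":0,"wy":0,"wz":0,"jaw":85}]'
python3 - <<'E'
from h import *
c=shot('wrist','w7');st()
P=cloud(c);f=W2F(F,P);z=P[...,2]
for u,v in [(110,195),(110,285),(250,200),(250,280),(470,200),(430,290)]: print(u,v,np.round(f[v,u],3),round(z[v,u],3))
E
```

```text
time: 6.47
position: [0.494, 0.2673, 0.005]
ee_rot: [0.686, 0.728, 0.0, -0.0]
wrist_force: [0.7, -1.0, 0.2]
gripper_width: 0.0849
t 6.52 F [-0.0135  0.1884] z 0.005 f [-0.3  0.1 -0.8] w 0.0847 q [0.45 0.04 1.92 0.   1.18 0.39]
110 195 [-0.087  0.243] 0.015
110 285 [-0.092  0.209] 0.016
250 200 [-0.037  0.241] 0.017
250 280 [-0.039  0.211] 0.016
470 200 [0.041 0.241] 0.015
430 290 [0.029 0.206] 0.015
```

View pics/w7.png

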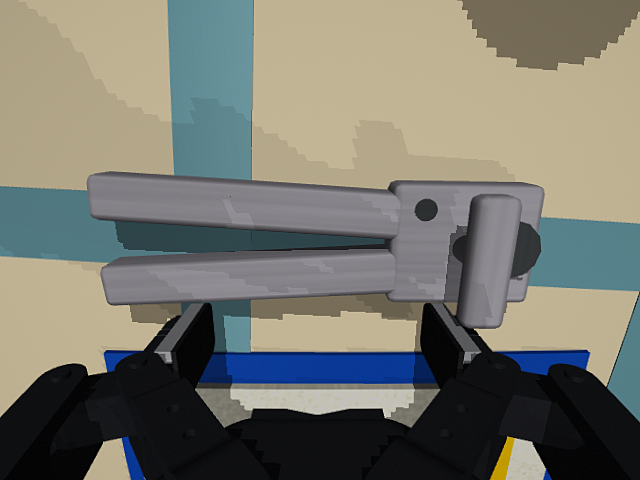

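The opener is flat on the cloth: its tops read 15–17 mm along its whole length, and its right edge is at about y 0.20, past the folder edge at 0.172. I'll back off, lift, and cross to the right of the leaf.

```bash
python3 -m pendant '[{"x":-10,"y":0,"z":0,"wx":0,"wy":0,"wz":0,"jaw":85},{"x":-15,"y":0,"z":-15,"wx":0,"wy":0,"wz":0,"jaw":85},{"x":-20,"y":0,"z":-55,"wx":0,"wy":0,"wz":0,"jaw":85},{"x":-20,"y":0,"z":-95,"wx":0,"wy":0,"wz":0,"jaw":85},{"x":-20,"y":0,"z":-135,"wx":0,"wy":0,"wz":0,"jaw":85},{"x":-20,"y":0,"z":-175,"wx":0,"wy":0,"wz":0,"jaw":85},{"x":-20,"y":0,"z":-215,"wx":0,"wy":0,"wz":0,"jaw":85},{"x":-20,"y":0,"z":-245,"wx":0,"wy":0,"wz":0,"jaw":85},{"x":-50,"y":0,"z":-245,"wx":0,"wy":0,"wz":0,"jaw":85},{"x":-90,"y":0,"z":-245,"wx":0,"wy":0,"wz":0,"jaw":85},{"x":-130,"y":0,"z":-245,"wx":0,"wy":0,"wz":0,"jaw":85},{"x":-130,"y":0,"z":-245,"wx":0,"wy":0,"wz":0,"jaw":85}]'
python3 - <<'E'
from h import *
st()
c=shot('wrist','w8');P=cloud(c);f=W2F(F,P);z=P[...,2]
m=(f[...,0]>-.2)&(f[...,0]<.15)&(f[...,1]>.178)&(f[...,1]<.33)&(z>.008)&(z<.06);q=np.c_[f[m],z[m]];print(len(q),q.min(0),q.max(0))
goto(0,-.155,.25)
E
```

```text
time: 7.52
position: [0.5017, 0.1325, 0.2503]
ee_rot: [0.687, 0.726, 0.0, 0.001]
wrist_force: [-0.1, 0.1, 0.8]
gripper_width: 0.0849
t 7.52 F [-0.0137  0.0529] z 0.2503 f [-0.1  0.1  0.8] w 0.0849 q [ 0.21 -0.23  1.76 -0.    1.62  0.15]
8120 [-0.09687414  0.1996258   0.00800255] [0.06841385 0.25106675 0.04083217]
d [-2.10e+02  1.43e+01  2.00e-01] w [ 0.1 -0.  -0.2]
```

View pics/w8.png

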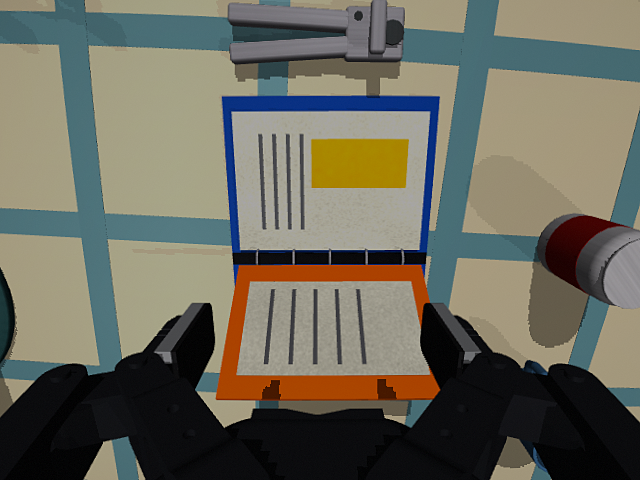

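The opener lies clear of the folder, with a gap of about 27 mm. Crossing over the leaf now, then lowering to its right.

```bash
python3 -m pendant '[{"x":-40,"y":4,"z":0,"wx":0,"wy":0,"wz":0,"jaw":85},{"x":-80,"y":8,"z":0,"wx":0,"wy":0,"wz":0,"jaw":85},{"x":-120,"y":14,"z":0,"wx":0,"wy":0,"wz":0,"jaw":85},{"x":-160,"y":14,"z":0,"wx":0,"wy":0,"wz":0,"jaw":85},{"x":-195,"y":14,"z":0,"wx":0,"wy":0,"wz":0,"jaw":85},{"x":-208,"y":14,"z":10,"wx":0,"wy":0,"wz":0,"jaw":85},{"x":-208,"y":14,"z":40,"wx":0,"wy":0,"wz":0,"jaw":85},{"x":-208,"y":14,"z":80,"wx":0,"wy":0,"wz":0,"jaw":85},{"x":-208,"y":14,"z":115,"wx":0,"wy":0,"wz":0,"jaw":85},{"x":-208,"y":14,"z":135,"wx":0,"wy":0,"wz":0,"jaw":85},{"x":-208,"y":14,"z":142,"wx":0,"wy":0,"wz":0,"jaw":85},{"x":-208,"y":14,"z":142,"wx":0,"wy":0,"wz":0,"jaw":85}]'
python3 - <<'E'
from h import *
st()
shot('scene','s9');shot('side','d9')
a=cv2.imread('pics/s9.png')[130:310,200:440];b=cv2.imread('pics/d9.png')[130:310,180:420]
cv2.imwrite('pics/c9.png',np.hstack([cv2.resize(a,(400,300)),cv2.resize(b,(400,300))]))
E
```

```text
time: 8.57
position: [0.5265, -0.0716, 0.1065]
ee_rot: [0.687, 0.726, -0.0, -0.001]
wrist_force: [-0.6, -0.1, -0.4]
gripper_width: 0.0848
t 8.57 F [-0.0008 -0.1524] z 0.1065 f [-0.6 -0.1 -0.4] w 0.0848 q [-0.18 -0.13  1.9   0.    1.37 -0.24]
```

View pics/c9.png

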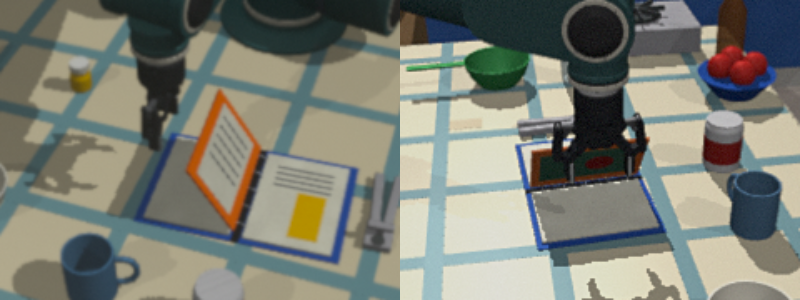

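The fingers stand to the right of the leaf with its edge in front of them and nothing touching. Starting the push.

```bash
python3 -m pendant '[{"x":8,"y":0,"z":0,"wx":0,"wy":0,"wz":0,"jaw":85},{"x":16,"y":0,"z":0,"wx":0,"wy":0,"wz":0,"jaw":85},{"x":24,"y":0,"z":0,"wx":0,"wy":0,"wz":0,"jaw":85},{"x":32,"y":0,"z":0,"wx":0,"wy":0,"wz":0,"jaw":85},{"x":40,"y":0,"z":0,"wx":0,"wy":0,"wz":0,"jaw":85},{"x":48,"y":0,"z":0,"wx":0,"wy":0,"wz":0,"jaw":85},{"x":56,"y":0,"z":0,"wx":0,"wy":0,"wz":0,"jaw":85},{"x":63,"y":0,"z":0,"wx":0,"wy":0,"wz":0,"jaw":85},{"x":70,"y":0,"z":0,"wx":0,"wy":0,"wz":0,"jaw":85},{"x":77,"y":0,"z":0,"wx":0,"wy":0,"wz":0,"jaw":85},{"x":84,"y":0,"z":0,"wx":0,"wy":0,"wz":0,"jaw":85},{"x":90,"y":0,"z":0,"wx":0,"wy":0,"wz":0,"jaw":85}]'
python3 - <<'E'
from h import *
st()
shot('scene','s10');shot('side','d10')
a=cv2.imread('pics/s10.png')[130:310,200:440];b=cv2.imread('pics/d10.png')[130:310,180:420]
cv2.imwrite('pics/c10.png',np.hstack([cv2.resize(a,(400,300)),cv2.resize(b,(400,300))]))
E
```

```text
time: 9.67
position: [0.5228, 0.0186, 0.1096]
ee_rot: [0.687, 0.726, 0.001, 0.001]
wrist_force: [1.0, -1.5, 0.6]
gripper_width: 0.0851
t 9.67 F [ 0.0008 -0.0621] z 0.1096 f [ 1.  -1.5  0.6] w 0.0851 q [-0.01 -0.15  1.92  0.    1.37 -0.07]
```

View pics/c10.png

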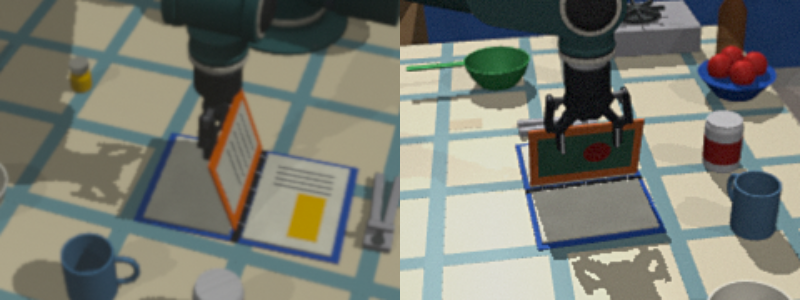

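```bash
python3 -m pendant '[{"x":8,"y":0,"z":0,"wx":0,"wy":0,"wz":0,"jaw":85},{"x":16,"y":0,"z":0,"wx":0,"wy":0,"wz":0,"jaw":85},{"x":24,"y":0,"z":0,"wx":0,"wy":0,"wz":0,"jaw":85},{"x":32,"y":0,"z":0,"wx":0,"wy":0,"wz":0,"jaw":85},{"x":40,"y":0,"z":0,"wx":0,"wy":0,"wz":0,"jaw":85},{"x":48,"y":0,"z":0,"wx":0,"wy":0,"wz":0,"jaw":85},{"x":56,"y":0,"z":0,"wx":0,"wy":0,"wz":0,"jaw":85},{"x":64,"y":0,"z":0,"wx":0,"wy":0,"wz":0,"jaw":85},{"x":72,"y":0,"z":0,"wx":0,"wy":0,"wz":0,"jaw":85},{"x":80,"y":0,"z":1,"wx":0,"wy":0,"wz":0,"jaw":85},{"x":88,"y":0,"z":1,"wx":0,"wy":0,"wz":0,"jaw":85},{"x":95,"y":0,"z":2,"wx":0,"wy":0,"wz":0,"jaw":85}]'
python3 - <<'E'
from h import *
st()
shot('scene','s11');shot('side','d11')
a=cv2.imread('pics/s11.png')[130:310,200:440];b=cv2.imread('pics/d11.png')[130:310,180:420]
cv2.imwrite('pics/c11.png',np.hstack([cv2.resize(a,(400,300)),cv2.resize(b,(400,300))]))
E
```

```text
time: 10.77
position: [0.5172, 0.1144, 0.1072]
ee_rot: [0.687, 0.727, 0.001, 0.0]
wrist_force: [-0.5, -1.9, 0.4]
gripper_width: 0.0849
t 10.77 F [0.0008 0.0339] z 0.1072 f [-0.5 -1.9  0.4] w 0.0849 q [ 0.17 -0.14  1.91  0.    1.37  0.11]
```

View pics/c11.png

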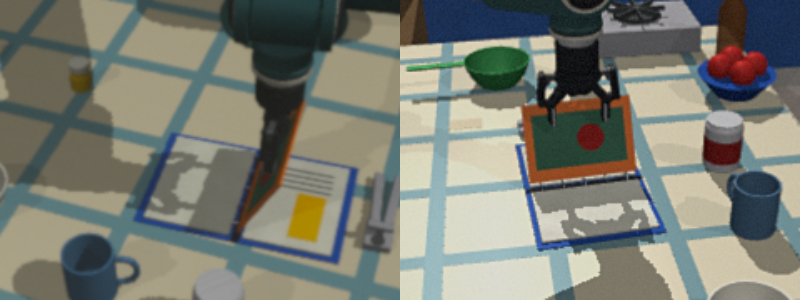

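The leaf is now past upright, at about 2 rad. Next I follow its arc over and down.

```bash
python3 -m pendant '[{"x":7,"y":0,"z":0,"wx":0,"wy":0,"wz":0,"jaw":85},{"x":15,"y":0,"z":4,"wx":0,"wy":0,"wz":0,"jaw":85},{"x":22,"y":0,"z":9,"wx":0,"wy":0,"wz":0,"jaw":85},{"x":29,"y":0,"z":15,"wx":0,"wy":0,"wz":0,"jaw":85},{"x":35,"y":0,"z":20,"wx":0,"wy":0,"wz":0,"jaw":85},{"x":42,"y":0,"z":27,"wx":0,"wy":0,"wz":0,"jaw":85},{"x":47,"y":0,"z":33,"wx":0,"wy":0,"wz":0,"jaw":85},{"x":52,"y":0,"z":41,"wx":0,"wy":0,"wz":0,"jaw":85},{"x":56,"y":0,"z":48,"wx":0,"wy":0,"wz":0,"jaw":85},{"x":60,"y":0,"z":56,"wx":0,"wy":0,"wz":0,"jaw":85},{"x":63,"y":0,"z":64,"wx":0,"wy":0,"wz":0,"jaw":85},{"x":66,"y":0,"z":72,"wx":0,"wy":0,"wz":0,"jaw":85}]'
python3 - <<'E'
from h import *
st()
shot('scene','s12');shot('side','d12')
a=cv2.imread('pics/s12.png')[130:310,200:440];b=cv2.imread('pics/d12.png')[130:310,180:420]
cv2.imwrite('pics/c12.png',np.hstack([cv2.resize(a,(400,300)),cv2.resize(b,(400,300))]))
E
```

```text
time: 11.87
position: [0.5135, 0.1808, 0.0343]
ee_rot: [0.687, 0.727, 0.001, 0.0]
wrist_force: [0.6, -0.2, 1.3]
gripper_width: 0.0848
t 11.87 F [0.0009 0.1004] z 0.0343 f [ 0.6 -0.2  1.3] w 0.0848 q [ 0.29 -0.03  1.94  0.    1.23  0.23]
```

View pics/c12.png

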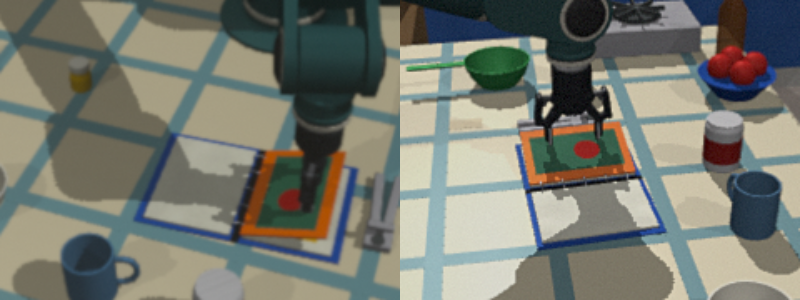

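```bash
python3 -m pendant '[{"x":1,"y":0,"z":6,"wx":0,"wy":0,"wz":0,"jaw":85},{"x":2,"y":0,"z":12,"wx":0,"wy":0,"wz":0,"jaw":85},{"x":3,"y":0,"z":17,"wx":0,"wy":0,"wz":0,"jaw":85},{"x":3,"y":0,"z":21,"wx":0,"wy":0,"wz":0,"jaw":85},{"x":3,"y":0,"z":24,"wx":0,"wy":0,"wz":0,"jaw":85},{"x":3,"y":0,"z":26,"wx":0,"wy":0,"wz":0,"jaw":85},{"x":3,"y":0,"z":27,"wx":0,"wy":0,"wz":0,"jaw":85},{"x":3,"y":0,"z":27,"wx":0,"wy":0,"wz":0,"jaw":85}]'
```

```text
time: 12.63
position: [0.5127, 0.1836, 0.0069]
ee_rot: [0.687, 0.727, -0.0, -0.0]
wrist_force: [-3.5, -0.9, 4.3]
gripper_width: 0.0851
```

```bash
python3 -m pendant '[{"x":0,"y":0,"z":0.5,"wx":0,"wy":0,"wz":0,"jaw":85},{"x":0,"y":0,"z":1,"wx":0,"wy":0,"wz":0,"jaw":85},{"x":0,"y":0,"z":1,"wx":0,"wy":0,"wz":0,"jaw":85}]'
```

```text
time: 12.88
position: [0.5128, 0.1836, 0.0068]
ee_rot: [0.687, 0.727, -0.0, -0.0]
wrist_force: [-7.3, -1.7, 11.2]
gripper_width: 0.0848
```

The tips are on the stop: force rose to 11 N with no further travel. I'll lift straight up and check.

```bash
python3 -m pendant '[{"x":0,"y":0,"z":-3,"wx":0,"wy":0,"wz":0,"jaw":85},{"x":0,"y":0,"z":-15,"wx":0,"wy":0,"wz":0,"jaw":85},{"x":0,"y":0,"z":-50,"wx":0,"wy":0,"wz":0,"jaw":85},{"x":-40,"y":0,"z":-90,"wx":0,"wy":0,"wz":0,"jaw":85},{"x":-80,"y":0,"z":-130,"wx":0,"wy":0,"wz":0,"jaw":85},{"x":-110,"y":0,"z":-170,"wx":0,"wy":0,"wz":0,"jaw":85},{"x":-140,"y":0,"z":-210,"wx":0,"wy":0,"wz":0,"jaw":85},{"x":-140,"y":0,"z":-240,"wx":0,"wy":0,"wz":0,"jaw":85},{"x":-140,"y":0,"z":-240,"wx":0,"wy":0,"wz":0,"jaw":85}]'
python3 - <<'E'
from h import *
st()
c=shot('wrist','w13');shot('scene','s13');P=cloud(c);f=W2F(F,P);z=P[...,2]
m=(f[...,0]>-.2)&(f[...,0]<.15)&(f[...,1]>.178)&(f[...,1]<.33)&(z>.008)&(z<.06);q=np.c_[f[m],z[m]];print('opener',len(q),q.min(0),q.max(0))
for y in (.03,.06,.09,.12,.145): 
    m=(abs(f[...,0])<.09)&(abs(f[...,1]-y)<.004);print(y,np.round(np.median(z[m]),4))
E
```

```text
time: 13.63
position: [0.5207, 0.0421, 0.2511]
ee_rot: [0.687, 0.727, 0.001, 0.001]
wrist_force: [0.1, -0.7, 1.0]
gripper_width: 0.085
t 13.63 F [ 0.0001 -0.0385] z 0.2511 f [ 0.1 -0.7  1. ] w 0.085 q [ 0.03 -0.22  1.75  0.    1.61 -0.02]Traceback (most recent call last):
  File "<stdin>", line 4, in <module>
    return umr_minimum(a, axis, None, out, keepdims, initial, where)
ValueError: zero-size array to reduction operation minimum which has no identity
```

View pics/w13.png

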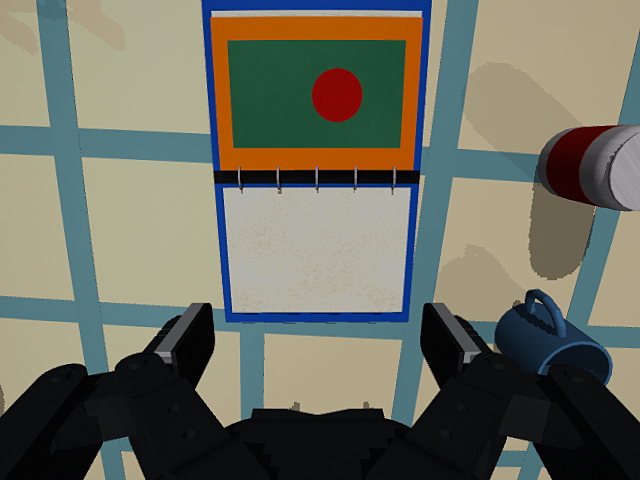

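View pics/s13.png

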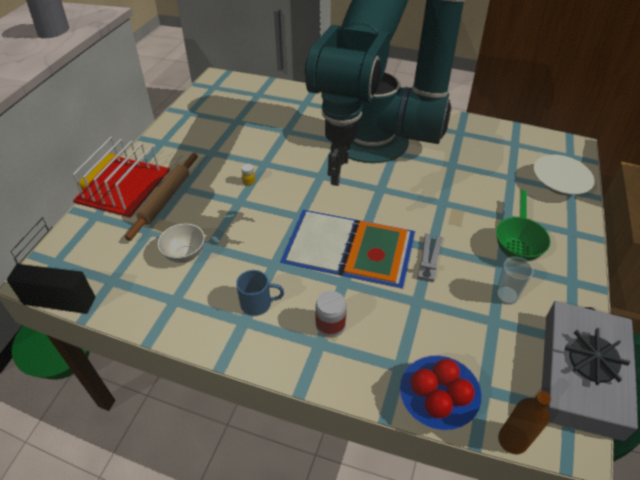

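The leaf lies on the left side with its green face up, at (378,250) in the scene view. The opener is beside the folder at (429,257) and the other things have not moved. Last, I'll check heights.

Run:
```python
from h import *
c=load('w13');P=cloud(c);f=W2F(F,P);z=P[...,2]
for y in (-.06,.03,.06,.09,.12,.14):
    m=(abs(f[...,0])<.08)&(abs(f[...,1]-y)<.004);print(y,np.round(np.median(z[m]),4))
c=load('s13');P=cloud(c);f=W2F(F,P);z=P[...,2]
m=(f[...,0]>-.2)&(f[...,0]<.15)&(f[...,1]>.18)&(f[...,1]<.33)&(z>.012);q=np.c_[f[m],z[m]];print('opener',len(q),q.min(0),q.max(0))
a=cv2.absdiff(load('scene0')['frame'],c['frame']).max(2)
for n,(u0,v0,u1,v1) in dict(mug=(235,268,284,315),tin=(313,290,350,338),bowl=(156,222,205,262),salt=(238,162,260,188),jar=(495,255,535,305),sieve=(495,185,552,260),pin=(120,150,200,240)).items(): print(n,(a[v0:v1,u0:u1]>60).sum())
```

```text
-0.06 0.0067
0.03 0.0119
0.06 0.0123
0.09 0.0123
0.12 0.0122
0.14 0.0118
opener 632 [-0.09879902  0.19833154  0.01203838] [0.07105814 0.25022916 0.04364455]
mug 0
tin 0
bowl 0
salt 0
jar 0
sieve 0
pin 503
```

Run:
```python
import cv2,numpy as np
a=[cv2.resize(cv2.imread(f'pics/{n}.png')[140:250,110:215],(400,420)) for n in('scene0','s13')]
cv2.imwrite('pics/pin.png',np.hstack(a))
```

```text
(no output)
```

View pics/pin.png

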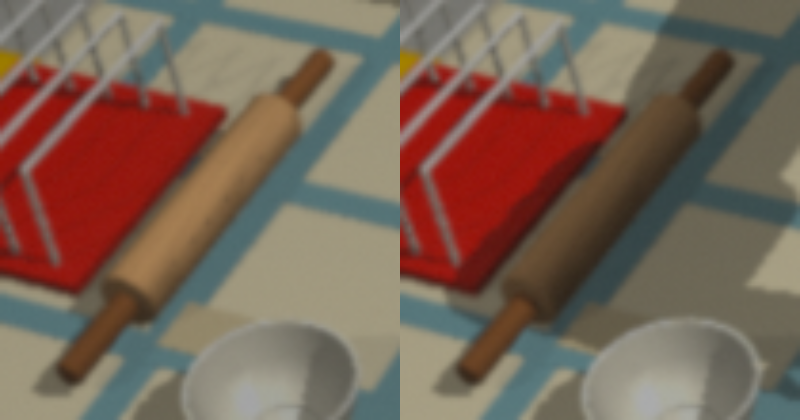

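The rolling pin has not moved; the difference is only the arm's shadow falling on it. Handing in.

```bash
python3 -c "
from rig import robot
print(robot.hand_in())"
```

```text
the job is handed in; nothing more can be done
None
```

The job is done and handed in, in about 14 s of the 64 s allowed; `hand_in` gives no verdict.

- **Opener:** I pushed it left off the folder with both open fingertips, without pinching it. It lies flat on the cloth, with its top surfaces at 15–17 mm along its length. It is about 26 mm clear of the folder's edge.
- **Leaf:** I then pushed it over the spine and pressed it down on the left side to its end stop, with about 11 N straight down and about 13 N in all. After I let go it lay flat, at 12 mm all the way across.
- **Other things:** The mug, tin, bowl, salt pot, jar and sieve look the same in the before and after pictures. My difference check flagged the rolling pin, but an enlarged view showed only the arm's shadow on it.

One attempt at the first move was refused as "invalid input" because I left out some values. Nothing moved, and I resent it complete. The last height check of the opener with the wrist camera failed because it was out of view, so I used the scene camera instead. It agreed with the earlier wrist reading to within about 3 mm.

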